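# File the checked circle templates and switch off the light rest

### The arm

A 6-joint arm with a two-finger parallel gripper is mounted at the origin on the work surface. World frame = base frame: x ahead of the robot, y to its left, z up, the work surface at z = 0. Lengths are in m, angles in rad, forces in N, time in s.
With the tool pointing down it reaches from about 0.35 to 0.975 m from the base axis. Payload 4.9 kg.
Tool frame: the origin (TCP) lies on the centre line of the jaws, within the pads' length; the fingertips stand manip.tip_reach ahead of it and the grasp point (between the pads) is the TCP (manip.tip_reach is the distance from the TCP to the fingertips, in m); z points along the fingers, y is the line along which they close (so a half turn about z gives the same grasp; the last joint's range is limited). The gripper opens to 85 mm and grips with 20 to 120 N. Pads are 22 mm wide; open, the fingers measure 114 mm over their backs; the gripper's body (76 mm by 85 mm) begins 54 mm behind the grasp point. The pads swing forward as they close: fully open they stand 13 mm farther back than shut.
Start: joints at [-1.318, 0.053, 1.613, -0, 1.476, -0.119], TCP at [0.227, -0.582, 0.25] pointing down, gripper open.
Joint ranges: [-3.01, 3.01], [-1.01, 2.22], [0.06, 2.58], [-1.02, 4.17], [0.09, 2.62], [-3.14, 3.14]. Speed limits (rad/s): [2.57, 2.57, 3.14, 3.14, 3.14, 3.14].

### API

Orientations are given as a unit quaternion [w, x, y, z].
In Python, from plant import manip gives the robot as it stands. The module is installed in compiled form; this text tells all that it offers.
- The arm moves only by the tool move_arm, never from a script. Its argument "rows" is a list of rows, each a list of 7 numbers: the shift along the tool's x, y, z in cm, then the turn, a rotation vector about the tool's x, y, z in degrees, then the opening, from -1 (shut) to 1 (fully open). In form: [[tx, ty, tz, ax, ay, az, jaw], ...]. A call has 1 to 20 rows; each row shifts and turns the commanded pose from where the row before left it, along the tool's axes as they then stand; what a row does not reach is not made up. A row lasts 1/12 s, in which the tool goes at most 41.7 mm and 7.16 degrees, less where a joint would pass 70% of its speed; a pose out of reach is approached as far as the arm can. A call is refused whole if a number of a shift passes 4.17 or a number of a turn 7.16, either way. A call with a gripper value outside its range is refused whole. The fingers move at their own pace and stop on an object; the grip force is fixed at half the most. Time passes only in rows, so rows that do not move let the fingers close. It gives the time, the measured TCP pose, the force, the opening and the grip force at its end, in the units of the state.
- manip.state(): the state, without advancing time (a new reading comes with each control period).
- manip.grab_frame(name): name is "scene" or "top" or "wrist"; returns a dict with "img" (384x512x3 uint8, blue, green, red), "mtx" (3x3 intrinsics, pixels), "k1" (the pictures are not rectified: a ray, as slopes to the right and down, at radius r is drawn at 1 + k1 r^2 times it, then the intrinsics apply), "R" (3x3) and "t" (3): a world point X has camera coordinates R X + t. Camera axes: x right, y down, z forward; pixel columns grow to the right and rows downward; lengths in m; the calibration is good to about 2 mm. A picture is of the moment at which its call begins. There is no depth.
- manip.job_done(): hands the job in; it is judged then, once.
The state is a dict: "time": time; "joint_pos": joint angles; "joint_vel": joint speeds; "joint_efforts": joint torques, N m; "tool_pos": TCP position; "tool_rot": TCP orientation; "contact_force": force on the tool from outside, world axes, zero at the start; "ft_torque": the same for the moment, N m; "gripper_width": opening from 0.0 (shut) to 1.0 (fully open); "grasp_force": force on a finger pad.
Only numpy, scipy, OpenCV 4.12 (cv2) and the standard library are available. Lean on these libraries where they do the work, as an engineer would, in place of code of your own. Each camera call takes 0.05 s, during which the arm holds its last target. There are 200 camera calls.

### The job

The two round templates leaning on the lit rest have been checked: file them upright in the wooden tine rack, first the red one in the gap with the red tag, then the blue one in the gap with the blue tag, lowering each until it sits down on the rack's rails before you let go. When both stand there on their own, switch the rest off by pressing its orange key with the closed fingers, gently, until it pushes back with about 6 N. Leave the green template and everything else on the table where it is.

Things in the scene. Friction and masses are not known exactly. Their poses are not given: they have to be found in the camera images.
- rest: grey lit rest, fixed; base 180 x 340 x 20 mm (x, y, z), origin: centre of its underside. A white panel on it leans 30 deg from vertical, top towards -x. Two templates stand on its black pegs (23 mm long) at y = +82 and -82 mm, leaning back on the panel, upper rims towards -x. The panel ends 61 mm short of their top rims, measured along the disc: that upper part is free on both faces.
- key: orange membrane key, 34 x 44 mm, on the front apron of the rest's base at its x = +58 mm, y = 0. Origin: centre of its underside; its top is 6 mm higher (26 mm above the table). It gives at most 2 mm straight down, 3 N per mm, 6 N at full travel, then is rigid. It registers above 4 N held 0.1 s; over 45 N would break it.
- red_disc: red round flat template of painted board, 150 mm across, 10 mm thick, about 0.14 kg, plain rim; its origin is the disc's centre and its z axis is the normal of its flat faces. It starts leaning on one of the rest's two places.
- blue_disc: blue round flat template of painted board, 150 mm across, 10 mm thick, about 0.14 kg, plain rim; its origin is the disc's centre and its z axis is the normal of its flat faces. It starts leaning on the rest's other place.
- rack: wooden tine rack, fixed; base 170 x 280 x 10 mm, origin: centre of its underside. Four gaps at y = -105, -35, +35, +105 mm, x = 0, disc planes parallel to x. Each is bounded by four upright 8 mm tines at x = +-45 mm, 12 mm either side of its middle (16 mm free), rounded tops at z = 99 mm. Two rails along y at x = +-45 mm, tops at z = 27 mm, carry the discs by the rim.
- red_tag: flat red tag, 24 x 44 x 6 mm, fixed on the rack's base at the +x end of one gap. Origin: centre of its underside, 10 mm above the table; axes parallel to the rack's. Middle of its gap: x = -70 mm, y = 0 in the tag's frame; a disc sitting home there has its centre 78 mm above the tag's origin (88 above the table), face normal along the tag's y.
- blue_tag: flat blue tag, 24 x 44 x 6 mm, fixed on the rack's base at the +x end of one gap. Origin: centre of its underside, 10 mm above the table; axes parallel to the rack's. Middle of its gap: x = -70 mm, y = 0 in the tag's frame; a disc sitting home there has its centre 78 mm above the tag's origin (88 above the table), face normal along the tag's y.
- white_tag: flat white tag, 24 x 44 x 6 mm, fixed on the rack's base at the +x end of one gap. Origin: centre of its underside, 10 mm above the table; axes parallel to the rack's. Its gap stays empty.
- green_disc: green round flat template of painted board, 150 mm across, 10 mm thick, about 0.14 kg, plain rim; its origin is the disc's centre and its z axis is the normal of its flat faces. It already stands in the rack's gap at y = +105 mm; bystander, leave alone.
- button_jar: closed jar of 64 mm diameter, 85 mm high, red cap; origin: centre of its underside; bystander, leave alone
- pin_tin: flat round metal tin, 76 mm diameter, 24 mm high; origin: centre of its underside; bystander, leave alone
- shears: tailor's shears with black handles lying flat, about 230 mm long; origin near the pivot, x along the blades; bystander, leave alone
- cone_green: green thread cone, 60 mm diameter, 110 mm high; origin: centre of its underside; bystander, leave alone
- cone_cream: white thread cone, 60 mm diameter, 110 mm high; origin: centre of its underside; bystander, leave alone
- chalk_box: small cardboard box, 50 x 90 x 25 mm; origin: centre of its underside; bystander, leave alone
Mind the look-alikes: they are no part of the job. Several things have the shape of the red_disc; the one meant has the colours described above.

How it is judged:
By the outcome, as a careful person would: the job done as asked, in the order asked, and still so for the second after the job is handed in, with the robot touching nothing.
It also fails if it takes over 64 s, if anything falls off the work surface, if the arm or the gripper's body presses on something with over 40 N, if the wrist force passes 120 N, or if a joint passes its speed limit or range.

## Working session

There is one attempt and no reset: what is moved stays moved. The work goes in short steps, Python scripts to look and compute and a tool call to move; the robot and the scene stay as the last step left them, time stands still between calls to the robot, and variables do not carry over. Pictures are saved under pics/ and viewed, at most 10 in all, crops included, and the job is handed in when it is done.

Besides the shell and the picture viewer there is one more tool, called as name(argument=value, ...), one argument or row to a line, values as JSON. move_arm: Moves the arm, as the interface text tells. Its arguments: {"type":"object","properties":{"rows":{"type":"array","items":{"type":"array","items":{"type":"number"}}}},"required":["rows"]}

```bash
mkdir -p pics
cat > h.py <<'E'
import numpy as np, cv2, pickle
from scipy.spatial.transform import Rotation as Ro
def grab(n):
    from plant import manip
    return manip.grab_frame(n)
def ray(f,uv):
    u,v=uv; K=f["mtx"]; d=np.array([(u-K[0,2])/K[0,0],(v-K[1,2])/K[1,1]])
    s=d.copy()
    for _ in range(20): s=d/(1+f["k1"]*(s@s))
    r=f["R"].T@np.array([s[0],s[1],1]); return -f["R"].T@f["t"], r/np.linalg.norm(r)
def plane(f,uv,z):
    c,r=ray(f,uv); return c+r*(z-c[2])/r[2]
def tri(obs):
    A=np.zeros((3,3));b=np.zeros(3);L=[]
    for f,uv in obs:
        c,r=ray(f,uv);P=np.eye(3)-np.outer(r,r);A+=P;b+=P@c;L.append((c,P))
    x=np.linalg.solve(A,b); return x,[np.linalg.norm(P@(x-c)) for c,P in L]
def proj(f,X):
    p=f["R"]@X+f["t"]; s=p[:2]/p[2]; s=s*(1+f["k1"]*(s@s)); return f["mtx"][:2,:2]@s+f["mtx"][:2,2]
E
python3 - <<'E'
from h import *
from plant import manip
F={n:grab(n) for n in("scene","top","wrist")}
pickle.dump(F,open("f0.pkl","wb"))
for n in F:
    cv2.imwrite(f"pics/{n}0.png",cv2.resize(F[n]["img"],(800,600)))
    print(n,F[n]["mtx"][0],F[n]["k1"],-F[n]["R"].T@F[n]["t"])
print(manip.state(),manip.tip_reach)
E
```

```text
scene [439.89121705   0.         259.48369157] 0.013804616375123476 [1.18543424 0.55882247 1.4534072 ]
top [366.22580724   0.         255.89265052] 0.008357524971658392 [ 0.47435308 -0.01154132  1.17638178]
wrist [284.92432808   0.         256.66953065] -0.029313994323707883 [ 0.30096065 -0.5534109   0.37199065]
{'time': 0.15, 'joint_pos': array([-1.31802099e+00,  5.32445799e-02,  1.61397877e+00,  4.07154566e-06,
        1.47597796e+00, -1.19007873e-01]), 'joint_vel': array([ 0.00081663,  0.00092711, -0.00469491,  0.00119589, -0.00057123,
        0.00059791]), 'joint_efforts': array([-1.91540785e-04, -3.94243276e+01, -3.70721233e+01, -2.43514532e-04,
        4.64674682e-03,  1.60599205e-05]), 'tool_pos': array([ 0.22693185, -0.58186322,  0.24932089]), 'tool_rot': array([-8.02662948e-04,  9.82771571e-01,  1.84822598e-01, -5.17342735e-05]), 'contact_force': array([-0.14257553, -1.06441201,  0.92052574]), 'ft_torque': array([-0.06403163,  0.00567127, -0.01217316]), 'grasp_force': 0.0, 'gripper_width': 0.9987678128852989} 0.019
```

View pics/top0.png

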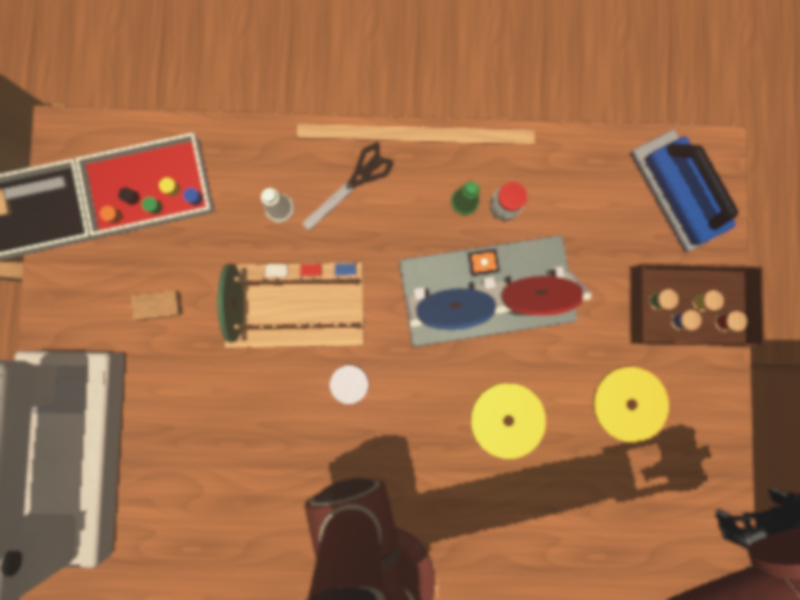

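View pics/scene0.png

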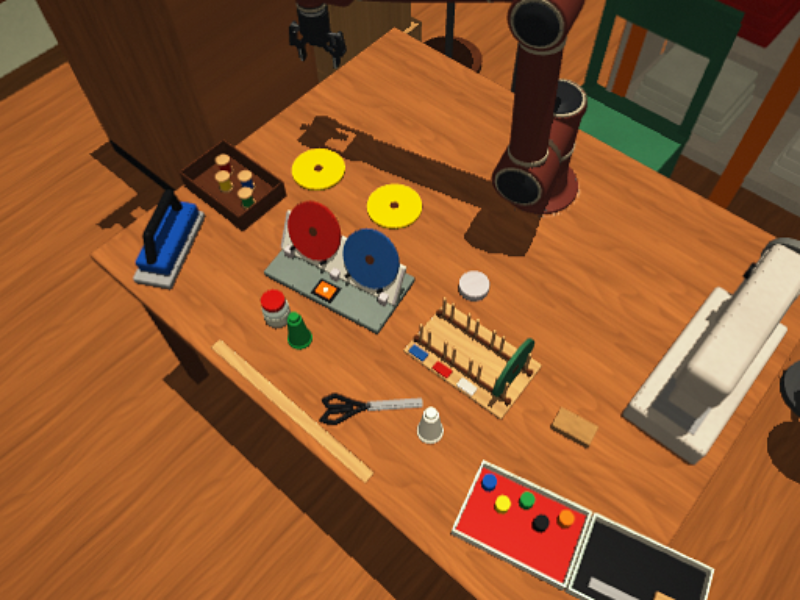

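Top view (800×600): the rest is at (490,290) with blue disc (455,308), red disc (542,295) and key (484,262). The rack is at (295,305), with tags white (276,270), red (311,270) and blue (346,269). The scene view shows the same things: red disc (314,231), blue disc (371,259), key (325,290), and tags (418,353), (442,370), (466,386).

```bash
cat > m.py <<'E'
from h import *
def blob(f,lo,hi,box):   # box in 800x600 coords
    x0,y0,x1,y1=[int(v*.64) for v in box]
    hsv=cv2.cvtColor(f["img"],cv2.COLOR_BGR2HSV)[y0:y1,x0:x1]
    if lo[0]>hi[0]: m=cv2.inRange(hsv,(0,)+lo[1:],hi)|cv2.inRange(hsv,lo,(180,)+hi[1:])
    else: m=cv2.inRange(hsv,lo,hi)
    cs,_=cv2.findContours(m,cv2.RETR_EXTERNAL,cv2.CHAIN_APPROX_NONE)
    c=max(cs,key=cv2.contourArea); M=cv2.moments(c)
    return np.array([M["m10"]/M["m00"]+x0,M["m01"]/M["m00"]+y0]),cv2.contourArea(c),c.reshape(-1,2)+[x0,y0]
E
python3 - <<'E'
from m import *
F=pickle.load(open("f0.pkl","rb"));T,S=F["top"],F["scene"]
RED=((172,130,60),(6,255,255));BLU=((98,80,40),(125,255,255));ORG=((5,180,180),(20,255,255))
R={}
for n,c,bt,bs in [("red_tag",RED,(298,260,325,280),(428,358,458,380)),("blue_tag",BLU,(330,258,362,280),(404,340,432,364)),
  ("key",ORG,(468,247,500,276),(308,275,342,304)),
  ("red_disc",RED,(495,268,595,322),(280,195,350,270)),("blue_disc",BLU,(408,282,500,335),(335,220,410,300))]:
    a,b=blob(T,*c,bt),blob(S,*c,bs); x,e=tri([(T,a[0]),(S,b[0])]); R[n]=x
    print(n,a[0].round(1),a[1],b[0].round(1),b[1],x.round(4),np.round(e,4))
d=R["blue_disc"]-R["red_disc"];print("sep",d,np.linalg.norm(d),np.degrees(np.arctan2(-d[0],d[1])))
d=R["red_tag"]-R["blue_tag"];print("tags",d,np.linalg.norm(d),np.degrees(np.arctan2(-d[0],d[1])))
# rest base corners from grey mask, top
def corners(f,box):
    x0,y0,x1,y1=[int(v*.64) for v in box];hsv=cv2.cvtColor(f["img"],cv2.COLOR_BGR2HSV)[y0:y1,x0:x1]
    return hsv
for n,px in (("rest TL",(401,260)),("TR",(562,237)),("BR",(577,321)),("BL",(414,345))):
    print(n,plane(T,np.array(px)*.64,.02).round(4))
for n,px in (("rack TR",(363,263)),("BR",(363,346)),):
    print(n,plane(T,np.array(px)*.64,.01).round(4))
w=cv2.hconcat([cv2.resize(T["img"][145:230,130:390],None,fx=3,fy=3,interpolation=2)])
w2=cv2.resize(S["img"][115:265,165:355],None,fx=2,fy=2,interpolation=2)
c=np.zeros((570,780,3),np.uint8);c[:255]=w;c[260:560,:380]=w2;cv2.imwrite("pics/crop1.png",c)
E
```

```text
red_tag [198.5 172. ] 65.5 [282.7 236.3] 57.0 [0.6165 0.1591 0.013 ] [0.0004 0.0004]
blue_tag [220.9 172. ] 39.0 [267.3 225.5] 51.5 [0.6185 0.088  0.0109] [0.0005 0.0005]Traceback (most recent call last):
  File "<stdin>", line 8, in <module>
  File "m.py", line 8, in blob
    c=max(cs,key=cv2.contourArea); M=cv2.moments(c)
ValueError: max() iterable argument is empty
```

```bash
cat > a.py <<'E'
from m import *
F=pickle.load(open("f0.pkl","rb"));T,S=F["top"],F["scene"]
RED=((172,130,60),(6,255,255));BLU=((98,80,40),(125,255,255));ORG=((4,150,200),(22,255,255))
R={}
print(cv2.cvtColor(T["img"],cv2.COLOR_BGR2HSV)[164:172,302:318:2].tolist()[4])
for n,c,bt,bs in [("red_tag",RED,(298,260,325,280),(428,358,458,380)),("blue_tag",BLU,(330,258,362,280),(404,340,432,364)),
  ("key",ORG,(468,247,500,276),(308,275,342,304)),
  ("red_disc",RED,(495,268,595,322),(280,195,350,270)),("blue_disc",BLU,(408,282,500,335),(335,220,410,300))]:
  try:
    a,b=blob(T,*c,bt),blob(S,*c,bs); x,e=tri([(T,a[0]),(S,b[0])]); R[n]=x
    print(n,a[0].round(1),a[1],b[0].round(1),b[1],x.round(4),np.round(e,4))
  except ValueError: print("none",n)
d=R["blue_disc"]-R["red_disc"];print("sep",d,np.linalg.norm(d),np.degrees(np.arctan2(-d[0],d[1])))
d=R["red_tag"]-R["blue_tag"];print("tags",d,np.linalg.norm(d),np.degrees(np.arctan2(-d[0],d[1])))
for n,px in (("rest TL",(401,260)),("TR",(562,237)),("BR",(577,321)),("BL",(414,345))):
    print(n,plane(T,np.array(px)*.64,.02).round(4))
for n,px in (("rack TR",(363,263)),("BR",(363,346)),):
    print(n,plane(T,np.array(px)*.64,.01).round(4))
c=np.zeros((570,780,3),np.uint8);c[:255]=cv2.resize(T["img"][145:230,130:390],None,fx=3,fy=3,interpolation=2)
c[260:560,:380]=cv2.resize(S["img"][115:265,165:355],None,fx=2,fy=2,interpolation=2);cv2.imwrite("pics/crop1.png",c)
E
python3 a.py
```

```text
[[11, 156, 152], [13, 177, 234], [13, 165, 236], [20, 64, 231], [22, 41, 239], [14, 131, 239], [13, 175, 238], [11, 174, 211]]
red_tag [198.5 172. ] 65.5 [282.7 236.3] 57.0 [0.6165 0.1591 0.013 ] [0.0004 0.0004]
blue_tag [220.9 172. ] 39.0 [267.3 225.5] 51.5 [0.6185 0.088  0.0109] [0.0005 0.0005]
key [309.2 167.2] 114.5 [208. 185.] 64.0 [ 0.6389 -0.1932  0.0242] [0.001 0.001]
red_disc [346.8 189. ] 950.0 [200.7 147.3] 951.5 [ 0.5652 -0.2922  0.1043] [0.0011 0.0011]
blue_disc [292.2 197.8] 793.5 [237.1 165.3] 1001.0 [ 0.5355 -0.1313  0.1017] [0.0004 0.0004]
sep [-0.02975982  0.16094619 -0.00258514] 0.16369485395128822 10.47597893908067
tags [-0.00201699  0.07104798  0.00210652] 0.0711078124019838 1.6261398441343944
rest TL [ 0.6376 -0.0254  0.02  ]
TR [ 0.6925 -0.3541  0.02  ]
BR [ 0.5211 -0.3848  0.02  ]
BL [ 0.4656 -0.0553  0.02  ]
rack TR [0.631  0.0522 0.01  ]
BR [0.4613 0.0479 0.01  ]
```

View pics/crop1.png

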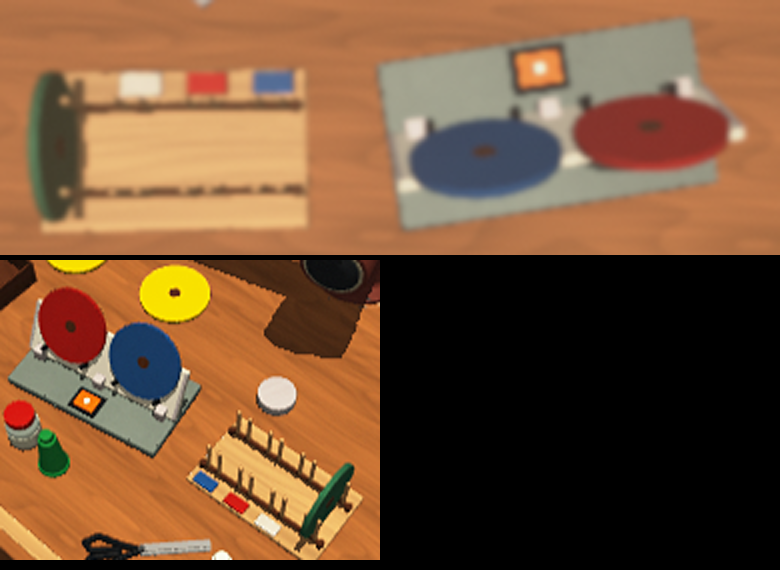

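The crops show the red disc's dark hub at (346.7,187.3) in the top image and (200,147.5) in the scene image. Blue's hub is at (291.3,195.7) and (236.5,166). The heights and the 164 mm separation agree with the text. Next I work out the pre-grasp pose for red.

```bash
cat >> h.py <<'E'
def frame_rest(yaw,tilt=30):
    a=np.radians(yaw);t=np.radians(tilt)
    n=np.array([np.cos(t)*np.cos(a),np.cos(t)*np.sin(a),np.sin(t)]);u=np.array([-np.sin(t)*np.cos(a),-np.sin(t)*np.sin(a),np.cos(t)])
    return n,u,np.column_stack([np.cross(n,-u),n,-u])
def down(yaw): # tool y at angle yaw, pointing down
    a=np.radians(yaw);y=np.array([np.cos(a),np.sin(a),0]);z=np.array([0,0,-1.]);return np.column_stack([np.cross(y,z),y,z])
def cur():
    from plant import manip
    s=manip.state();q=s["tool_rot"];return s["tool_pos"],Ro.from_quat([q[1],q[2],q[3],q[0]]).as_matrix(),s
def plan(P,M,p=None,C=None):
    if p is None: p,C,s=cur()
    print("turn deg",np.degrees(Ro.from_matrix(C.T@M).as_rotvec()).round(2),"| then shift cm",(M.T@(P-p)*100).round(2),"| before-turn shift",(C.T@(P-p)*100).round(2))
E
python3 - <<'E'
from h import *
F=pickle.load(open("f0.pkl","rb"));T,S=F["top"],F["scene"]
n,u,M=frame_rest(9.6)
for nm,a,b in (("red",(346.7,187.3),(200,147.5)),("blue",(291.3,195.7),(236.5,166))):
    x,e=tri([(T,a),(S,b)]);c=x-.005*n;g=c+.042*u;print(nm,x.round(4),np.round(e,4),"centre",c.round(4),"grasp",g.round(4))
    if nm=="red": plan(g+.12*u,M)
cen=np.array([.579,-.205,0]);
for s in(1,-1): print("y",s, (x-cen).round(3))
E
```

```text
red [ 0.5698 -0.2905  0.1093] [0.001 0.001] centre [ 0.5656 -0.2912  0.1068] grasp [ 0.5449 -0.2947  0.1432]
turn deg [-25.21  20.4  -76.41] | then shift cm [23.01 25.99 15.26] | before-turn shift [ 34.18 -16.42   0.26]
blue [ 0.5415 -0.1282  0.1064] [0.0005 0.0005] centre [ 0.5373 -0.1289  0.1039] grasp [ 0.5166 -0.1324  0.1403]
y 1 [-0.037  0.077  0.106]
y -1 [-0.037  0.077  0.106]
```

move_arm(
  rows=[
    [0,0,0,-2.1,1.7,-6.37,1],
    [0,0,0,-2.1,1.7,-6.37,1],
    [0,0,0,-2.1,1.7,-6.37,1],
    [0,0,0,-2.1,1.7,-6.37,1],
    [0,0,0,-2.1,1.7,-6.37,1],
    [0,0,0,-2.1,1.7,-6.37,1],
    [0,0,0,-2.1,1.7,-6.37,1],
    [0,0,0,-2.1,1.7,-6.37,1],
    [0,0,0,-2.1,1.7,-6.37,1],
    [0,0,0,-2.1,1.7,-6.37,1],
    [0,0,0,-2.1,1.7,-6.37,1],
    [0,0,0,-2.1,1.7,-6.37,1],
  ],
)

```text
time: 1.15
tool_pos: [0.2268, -0.582, 0.25]
tool_rot: [0.168, 0.621, 0.74, 0.198]
contact_force: [0.2, 0.1, 1.1]
gripper_width: 1.0
grasp_force: 0.0
```

move_arm(
  rows=[
    [2.3,2.6,1.53,0,0,0,1],
    [2.3,2.6,1.53,0,0,0,1],
    [2.3,2.6,1.53,0,0,0,1],
    [2.3,2.6,1.53,0,0,0,1],
    [2.3,2.6,1.53,0,0,0,1],
    [2.3,2.6,1.53,0,0,0,1],
    [2.3,2.6,1.53,0,0,0,1],
    [2.3,2.6,1.53,0,0,0,1],
    [2.3,2.6,1.53,0,0,0,1],
    [2.3,2.6,1.53,0,0,0,1],
    [0,0,0,0,0,0,1],
    [0,0,0,0,0,0,1],
    [0,0,0,0,0,0,1],
  ],
)

```text
time: 2.23
tool_pos: [0.4857, -0.3051, 0.2471]
tool_rot: [0.167, 0.623, 0.738, 0.197]
contact_force: [-0.4, -1.0, 0.6]
gripper_width: 0.997
grasp_force: 0.0
```

Run:
```python
from h import *
n,u,M=frame_rest(9.6)
f=grab("wrist");pickle.dump(f,open("f1.pkl","wb"));cv2.imwrite("pics/w1.png",cv2.resize(f["img"],(800,600)))
p,C,s=cur();print(p,s["time"],s["contact_force"],s["ft_torque"]);plan(np.array([.5449,-.2947,.1432]),M)
for X in ([.5698,-.2905,.1093],[.5415,-.1282,.1064]): print((proj(f,np.array(X))/.64).round())
```

```text
[ 0.48542508 -0.30577     0.24720346] 2.2833 [-0.4697681  -0.55232969  0.07098132] [-0.01654835  0.28810654 -0.03550432]
turn deg [-0.03  0.09  0.03] | then shift cm [ 0.1   0.04 12.03] | before-turn shift [ 0.12  0.04 12.03]
[409. 283.]
[407.  -1.]
```

View pics/w1.png

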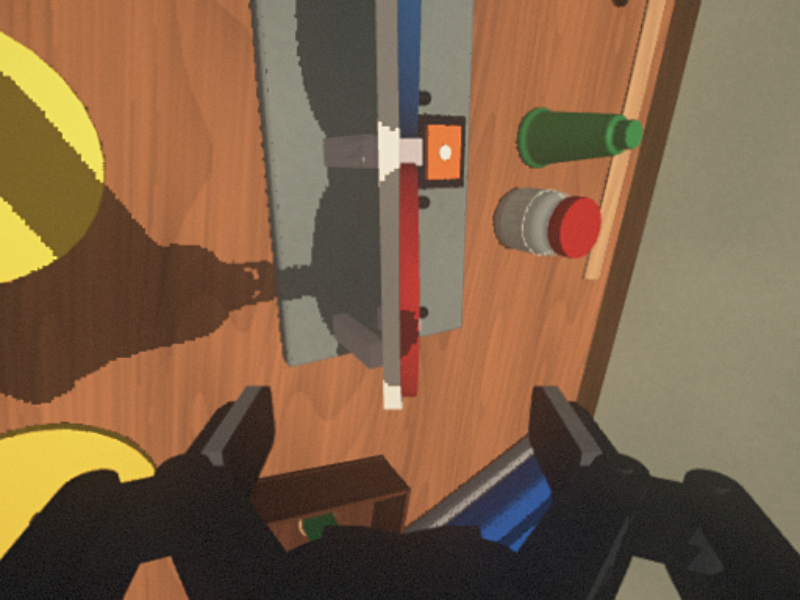

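The wrist view has the red disc edge-on (columns 400–418, rows 165–395) with the grey panel behind it (382–400). The fingers straddle it and the key is at (445,153).

Run:
```python
from h import *
f=pickle.load(open("f1.pkl","rb"));n,u,M=frame_rest(9.6)
c=np.array([.5656,-.2912,.1068])
for k in (.075,.014,-.05):
  for h in(-.005,.005): print(k,h,(proj(f,c+k*u+h*n)/.64).round(1))
x=M[:,0]
for s in(-1,1): print("side",s,(proj(f,c+s*.075*x+.005*n)/.64).round(1))
hsv=cv2.cvtColor(f["img"],cv2.COLOR_BGR2HSV);m=cv2.inRange(hsv,(172,120,40),(180,255,255))|cv2.inRange(hsv,(0,190,40),(5,255,255));m[:,:245]=0;m[:,280:]=0
for r in range(100,260,8):
    q=np.where(m[r])[0]
    if len(q): print(round(r/.64),q.min()/.64,(q.max()+1)/.64)
```

```text
0.075 -0.005 [391.3 322.9]
0.075 0.005 [411.2 322.9]
0.014 -0.005 [393.3 289. ]
0.014 0.005 [409.1 289.1]
-0.05 -0.005 [394.7 265.9]
-0.05 0.005 [407.7 265.9]
side -1 [408.  384.3]
side 1 [409.6 165.1]
369 401.5625 403.125
394 404.6875 406.25
```

Run:
```python
from h import *
f=pickle.load(open("f1.pkl","rb"))
b=f["img"].astype(int);m=(b[...,2]>2.2*b[...,1])&(b[...,2]>2.2*b[...,0])&(b[...,2]>40)
m[:,:235]=0;m[:,285:]=0
for r in list(range(90,128,3))+list(range(130,260,8))+[250,252,254,256]:
    q=np.where(m[r])[0]
    if len(q): print(round(r/.64),(q.min()/.64).round(),((q.max()+1)/.64).round(),len(q))
print(b[100:115:2,262].tolist(),b[246:260:2,262].tolist())
```

```text
164 402.0 406.0 2
169 402.0 416.0 9
173 402.0 417.0 10
178 402.0 417.0 10
183 400.0 417.0 11
188 400.0 417.0 11
192 402.0 417.0 10
197 400.0 419.0 12
203 400.0 419.0 12
216 400.0 419.0 12
228 400.0 419.0 12
241 400.0 419.0 12
253 400.0 419.0 12
266 400.0 419.0 12
278 400.0 419.0 12
291 400.0 419.0 12
303 400.0 419.0 12
316 402.0 420.0 8
328 402.0 419.0 5
341 403.0 419.0 4
353 403.0 419.0 8
366 402.0 419.0 11
378 402.0 417.0 10
391 402.0 417.0 10
391 402.0 417.0 10
394 403.0 417.0 9
[[179, 192, 215], [183, 194, 218], [99, 108, 145], [43, 50, 112], [44, 53, 119], [42, 52, 121], [53, 54, 132], [50, 55, 137]] [[47, 60, 155], [51, 58, 155], [44, 56, 151], [44, 52, 141], [64, 96, 160], [70, 108, 169], [70, 105, 164]]
```

move_arm(
  rows=[
    [-0.3,0.45,0,0,0,0,1],
    [0,0,2.5,0,0,0,1],
    [0,0,2.5,0,0,0,1],
    [0,0,2.5,0,0,0,1],
    [0,0,2,0,0,0,1],
    [0,0,1,0,0,0,1],
    [0,0,1,0,0,0,1],
    [0,0,0,0,0,0,1],
    [0,0,0,0,0,0,1],
  ],
)

```text
time: 3.03
tool_pos: [0.547, -0.2986, 0.1504]
tool_rot: [0.168, 0.623, 0.738, 0.197]
contact_force: [0.7, -0.3, 0.4]
gripper_width: 0.999
grasp_force: 0.0
```

Run:
```python
from h import *
f=grab("wrist");pickle.dump(f,open("f2.pkl","wb"))
g=grab("scene")
c=np.zeros((400,800,3),np.uint8);c[:,:533]=cv2.resize(f["img"],(533,400));c[:,533:]=cv2.resize(g["img"][80:230,155:255],(267,400));cv2.imwrite("pics/w2.png",c)
p,C,s=cur();print(p,s["time"],s["contact_force"])
```

```text
[ 0.54729467 -0.29884213  0.15165161] 3.1333 [ 0.23800395 -0.67147412  0.87320787]
```

View pics/w2.png

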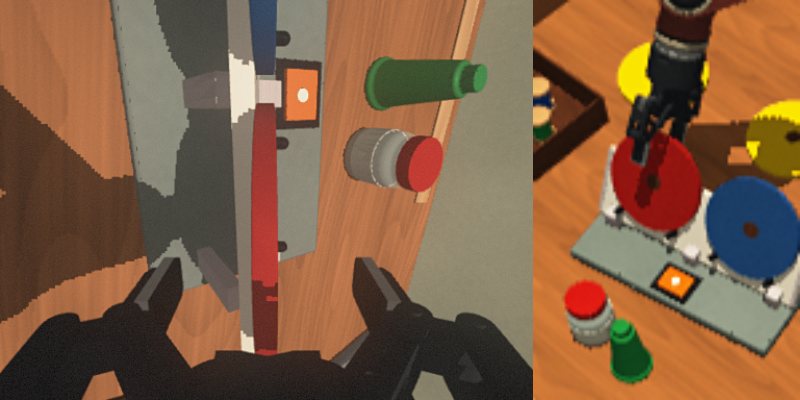

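The wrist view shows the disc (columns 253–277) centred between the finger pads (182 and 355). The scene crop has the hand at the disc's upper rim. Closing now.

move_arm(
  rows=[
    [0,0,0,0,0,0,-1],
    [0,0,0,0,0,0,-1],
    [0,0,0,0,0,0,-1],
    [0,0,0,0,0,0,-1],
    [0,0,0,0,0,0,-1],
    [0,0,0,0,0,0,-1],
    [0,0,0,0,0,0,-1],
    [0,0,0,0,0,0,-1],
    [0,0,0,0,0,0,-1],
    [0,0,0,0,0,0,-1],
  ],
)

```text
time: 3.97
tool_pos: [0.547, -0.2979, 0.1502]
tool_rot: [0.168, 0.623, 0.738, 0.197]
contact_force: [-2.7, 0.9, 2.4]
gripper_width: 0.107
grasp_force: 59.3
```

move_arm(
  rows=[
    [0,0,-1,0,0,0,-1],
    [0,0.1,-1.5,0,0,0,-1],
    [0,0.1,-2,0,0,0,-1],
    [0,0,-3,0,0,0,-1],
    [0,0,-3,0,0,0,-1],
    [0,0,-3.5,0,0,0,-1],
    [0,0,-3.5,0,0,0,-1],
    [0,0,0,0,0,0,-1],
  ],
)

```text
time: 4.63
tool_pos: [0.4621, -0.3145, 0.3113]
tool_rot: [0.174, 0.622, 0.738, 0.196]
contact_force: [1.0, -1.2, 0.1]
gripper_width: 0.109
grasp_force: 59.2
```

Run:
```python
from h import *
p,C,s=cur();print(p,s["gripper_width"],s["contact_force"],s["joint_pos"])
plan(np.array([.5465,.157,.29]),down(91.5))
```

```text
[ 0.46207952 -0.31445129  0.31129222] 0.10902920983307106 [ 0.98199242 -1.19532765  0.09251528] [-0.94587403 -0.34493933  1.92791929  0.47969035  1.32422049 -1.17879051]
turn deg [ 24.39  22.23 -79.74] | then shift cm [-9.67 46.91  2.13] | before-turn shift [45.13 13.13  9.47]
```

move_arm(
  rows=[
    [0,0,0,1.88,1.71,-6.13,-1],
    [0,0,0,1.88,1.71,-6.13,-1],
    [0,0,0,1.88,1.71,-6.13,-1],
    [0,0,0,1.88,1.71,-6.13,-1],
    [0,0,0,1.88,1.71,-6.13,-1],
    [0,0,0,1.88,1.71,-6.13,-1],
    [0,0,0,1.88,1.71,-6.13,-1],
    [0,0,0,1.88,1.71,-6.13,-1],
    [0,0,0,1.88,1.71,-6.13,-1],
    [0,0,0,1.88,1.71,-6.13,-1],
    [0,0,0,1.88,1.71,-6.13,-1],
    [0,0,0,1.88,1.71,-6.13,-1],
    [0,0,0,1.88,1.71,-6.13,-1],
    [0,0,0,0,0,0,-1],
  ],
)

```text
time: 5.8
tool_pos: [0.4629, -0.3109, 0.302]
tool_rot: [-0.004, -0.015, 1.0, 0.005]
contact_force: [0.0, 0.3, -1.7]
gripper_width: 0.114
grasp_force: 59.1
```

move_arm(
  rows=[
    [-0.74,3.61,0.16,0,0,0,-1],
    [-0.74,3.61,0.16,0,0,0,-1],
    [-0.74,3.61,0.16,0,0,0,-1],
    [-0.74,3.61,0.16,0,0,0,-1],
    [-0.74,3.61,0.16,0,0,0,-1],
    [-0.74,3.61,0.16,0,0,0,-1],
    [-0.74,3.61,0.16,0,0,0,-1],
    [-0.74,3.61,0.16,0,0,0,-1],
    [-0.74,3.61,0.16,0,0,0,-1],
    [-0.74,3.61,0.16,0,0,0,-1],
    [-0.74,3.61,0.16,0,0,0,-1],
    [-0.74,3.61,0.16,0,0,0,-1],
    [-0.74,3.61,0.16,0,0,0,-1],
    [0,0,0,0,0,0,-1],
    [0,0,0,0,0,0,-1],
    [0,0,0,0,0,0,-1],
  ],
)

```text
time: 7.13
tool_pos: [0.5453, 0.1597, 0.2853]
tool_rot: [-0.004, -0.013, 1.0, 0.005]
contact_force: [-0.3, -0.4, -1.7]
gripper_width: 0.109
grasp_force: 59.7
```

Run:
```python
from h import *
f=grab("wrist");g=grab("top");pickle.dump((f,g),open("f3.pkl","wb"));cv2.imwrite("pics/w3.png",cv2.resize(f["img"],(800,600)))
p,C,s=cur();print(p,s["time"],s["gripper_width"]);plan(np.array([.5465,.157,.29]),down(91.5))
rk=down(91.5);y=rk[:,1];x=-rk[:,0]
for k in (-.012,.012):
  for a in(-.045,.045): print(k,a,(proj(f,np.array([.5465,.157,.099])+k*y+a*x)/.64).round())
```

```text
[0.54547418 0.1588634  0.28561765] 7.2333 0.10754316060662641
turn deg [ 0.57 -0.45 -0.07] | then shift cm [-0.1  -0.19 -0.44] | before-turn shift [-0.09 -0.18 -0.44]
-0.012 -0.045 [377. 214.]
-0.012 0.045 [379. 336.]
0.012 -0.045 [412. 214.]
0.012 0.045 [411. 336.]
```

View pics/w3.png

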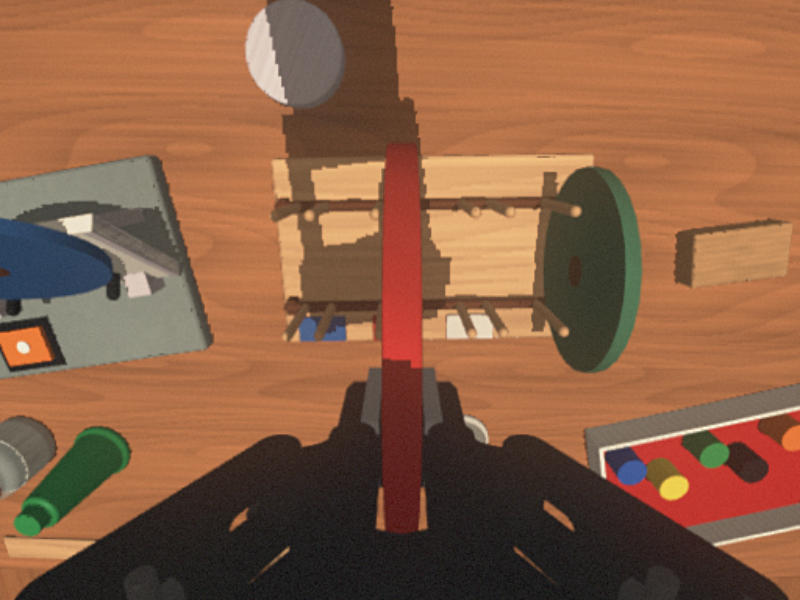

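The wrist view shows the red disc held upright in the middle (columns 385–418). The white gap's tine tops are at (475,212), (510,212), (474,332) and (503,332), and one red-gap tine top is at (374,213).

Run:
```python
from h import *
f,g=pickle.load(open("f3.pkl","rb"))
rk=down(91.5);y=rk[:,1];x=-rk[:,0];c=np.array([.5465,.157,.099])
for k,a,px in ((-.012,-.045,(374,213)),(.058,-.045,(475,212)),(.082,-.045,(510,212)),(.058,.045,(474,332)),(.082,.045,(503,332))):
    P=plane(f,np.array(px)*.64,.097);d=P-(c+k*y+a*x);print(k,a,(proj(f,c+k*y+a*x)/.64).round(),"err y,x mm",(d@y*1e3).round(1),(d@x*1e3).round(1))
crop=f["img"][120:225,190:340];cv2.imwrite("pics/c3.png",cv2.resize(crop,None,fx=5,fy=5,interpolation=cv2.INTER_CUBIC))
```

```text
-0.012 -0.045 [377. 214.] err y,x mm -2.1 -0.8
0.058 -0.045 [479. 214.] err y,x mm -2.2 -1.4
0.082 -0.045 [513. 214.] err y,x mm -1.9 -1.5
0.058 0.045 [472. 336.] err y,x mm 1.4 -2.5
0.082 0.045 [504. 336.] err y,x mm -0.6 -2.4
```

View pics/c3.png

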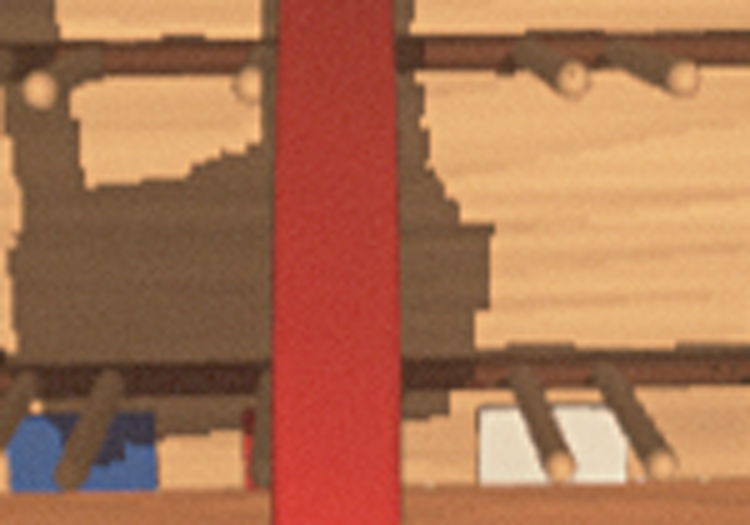

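The crop shows tine tops at (40,88), (247,83), (573,77) and (683,77) on the far rail, and at (558,463) and (660,461) on the near rail.

Run:
```python
from h import *
f,g=pickle.load(open("f3.pkl","rb"))
ob=[(-.058,-.045,(40,88)),(-.012,-.045,(247,83)),(.058,-.045,(573,77)),(.082,-.045,(683,77)),(.058,.045,(558,463)),(.082,.045,(660,461)),(-.058,.045,(70,473))]
A=np.array([[a,k] for k,a,_ in ob]);B=np.array([plane(f,np.array([190,120])+np.array(px)/5,.096)[:2] for *_,px in ob])
a0,b0=A.mean(0),B.mean(0);U,S,V=np.linalg.svd((A-a0).T@(B-b0));R=(U@V).T
print("yaw",np.degrees(np.arctan2(R[1,0],R[0,0])),"redmid",b0-R@a0,"scale",S.sum()/((A-a0)**2).sum());print(((B-b0)-(A-a0)@R.T).round(4))
```

```text
yaw 2.4855098199940513 redmid [0.54583791 0.15622314] scale 0.9955612473188586
[[ 0.0003  0.0005]
 [ 0.0001 -0.0006]
 [ 0.      0.0001]
 [ 0.0004  0.0001]
 [-0.0003 -0.0005]
 [-0.0003 -0.0003]
 [-0.0002  0.0006]]
```

Run:
```python
from h import *
f,g=pickle.load(open("f3.pkl","rb"))
p,C,s=cur()
for d in ([.074,0,.04],[.06,0,.0],[0,0,-.03]):   # disc points in the tool frame
    for h in (-.005,.005): print(d,h,(proj(f,p+C@(np.array(d)+[0,h,0]))/.64).round(1))
b=f["img"].astype(int);m=(b[...,2]>2.2*b[...,1])&(b[...,2]>2.2*b[...,0])&(b[...,2]>40);m[:,:235]=0;m[:,285:]=0
for r in (94,100,120,150,180,220): q=np.where(m[r])[0];print(round(r/.64),(q.min()/.64).round(1),((q.max()+1)/.64).round(1))
plan(np.array([.5458,.1562,.285]),down(92.5))
```

```text
[0.074, 0, 0.04] -0.005 [385.  173.6]
[0.074, 0, 0.04] 0.005 [413.4 173.6]
[0.06, 0, 0.0] -0.005 [380.5 230.9]
[0.06, 0, 0.0] 0.005 [416.8 230.9]
[0, 0, -0.03] -0.005 [378.4 486.4]
[0, 0, -0.03] 0.005 [417.8 486.5]
147 387.5 415.6
156 385.9 417.2
188 384.4 418.8
234 382.8 420.3
281 382.8 421.9
344 382.8 421.9
turn deg [ 0.57 -0.44 -1.07] | then shift cm [-0.02 -0.27  0.06] | before-turn shift [-0.03 -0.27  0.06]
```

move_arm(
  rows=[
    [0,-0.36,0,0.57,-0.44,-1.07,-1],
    [0,0,2,0,0,0,-1],
    [0,0,2,0,0,0,-1],
    [0,0,1.5,0,0,0,-1],
    [0,0,0,0,0,0,-1],
    [0,0,0,0,0,0,-1],
  ],
)

```text
time: 7.73
tool_pos: [0.5451, 0.1554, 0.23]
tool_rot: [-0.001, -0.022, 1.0, -0.0]
contact_force: [0.3, -0.6, -1.8]
gripper_width: 0.108
grasp_force: 59.7
```

Run:
```python
from h import *
f=grab("wrist");pickle.dump(f,open("f4.pkl","wb"))
p,C,s=cur();print(p,s["time"],s["contact_force"]);plan(np.array([.5458,.1553,.13]),down(92.5))
cv2.imwrite("pics/c4.png",cv2.resize(f["img"][80:240,130:400],(800,474),interpolation=cv2.INTER_CUBIC))
```

```text
[0.54593017 0.15564024 0.23141423] 7.7833 [-0.14354949 -0.03330467 -0.98734095]
turn deg [-0.01  0.06  0.09] | then shift cm [ 1.000e-02 -3.000e-02  1.014e+01] | before-turn shift [ 0.02 -0.03 10.14]
```

View pics/c4.png

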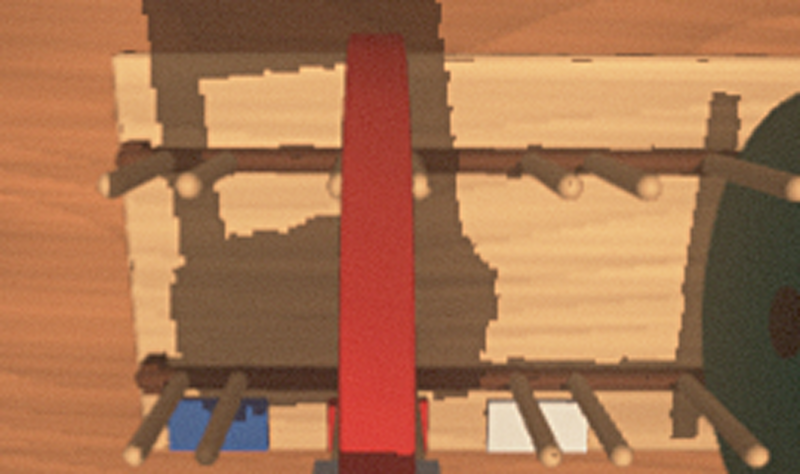

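The crop shows the far red-gap tines (336,184) and (421,184), with the disc (340–414) central between them. Lowering.

move_arm(
  rows=[
    [0,0,1.5,0,0,0,-1],
    [0,0,1.5,0,0,0,-1],
    [0,0,1.5,0,0,0,-1],
    [0,0,1.5,0,0,0,-1],
    [0,0,1,0,0,0,-1],
    [0,0,1,0,0,0,-1],
    [0,0,0.5,0,0,0,-1],
    [0,0,0,0,0,0,-1],
    [0,0,0,0,0,0,-1],
  ],
)

```text
time: 8.53
tool_pos: [0.546, 0.1564, 0.1462]
tool_rot: [0.0, -0.023, 1.0, 0.0]
contact_force: [0.1, -0.6, -0.7]
gripper_width: 0.11
grasp_force: 59.8
```

move_arm(
  rows=[
    [0,0,0.3,0,0,0,-1],
    [0,0,0.3,0,0,0,-1],
    [0,0,0.3,0,0,0,-1],
    [0,0,0.2,0,0,0,-1],
    [0,0,0.2,0,0,0,-1],
    [0,0,0,0,0,0,-1],
  ],
)

```text
time: 9.03
tool_pos: [0.5488, 0.1566, 0.1373]
tool_rot: [0.004, -0.023, 1.0, 0.0]
contact_force: [0.5, -0.1, 11.1]
gripper_width: 0.109
grasp_force: 61.9
```

move_arm(
  rows=[
    [0,0,0.1,0,0,0,-1],
    [0,0,0,0,0,0,-1],
    [0,0,0,0,0,0,-1],
  ],
)

```text
time: 9.28
tool_pos: [0.5493, 0.1565, 0.137]
tool_rot: [0.005, -0.023, 1.0, 0.0]
contact_force: [1.6, -0.7, 12.1]
gripper_width: 0.109
grasp_force: 62.1
```

move_arm(
  rows=[
    [0,0,0,0,0,0,-0.6],
    [0,0,0,0,0,0,-0.6],
    [0,0,0,0,0,0,-0.6],
    [0,0,0,0,0,0,-0.6],
    [0,0,0,0,0,0,-0.6],
  ],
)

```text
time: 9.7
tool_pos: [0.5452, 0.1563, 0.131]
tool_rot: [-0.0, -0.023, 1.0, -0.0]
contact_force: [0.2, -0.4, -0.5]
gripper_width: 0.196
grasp_force: 0.0
```

Run:
```python
from h import *
f=grab("scene");g=grab("wrist");pickle.dump((f,g),open("f5.pkl","wb"))
p,C,s=cur();print(p,s["time"],s["contact_force"],s["gripper_width"])
c=np.zeros((450,800,3),np.uint8);c[:,:400]=cv2.resize(f["img"][170:283,255:355],(400,450),interpolation=2)
c[:300,400:]=cv2.resize(g["img"],(400,300));cv2.imwrite("pics/c5.png",c)
```

```text
[0.54536713 0.15633107 0.13120952] 9.8 [0.58223712 0.57761584 0.54236695] 0.20173884976615988
```

View pics/c5.png

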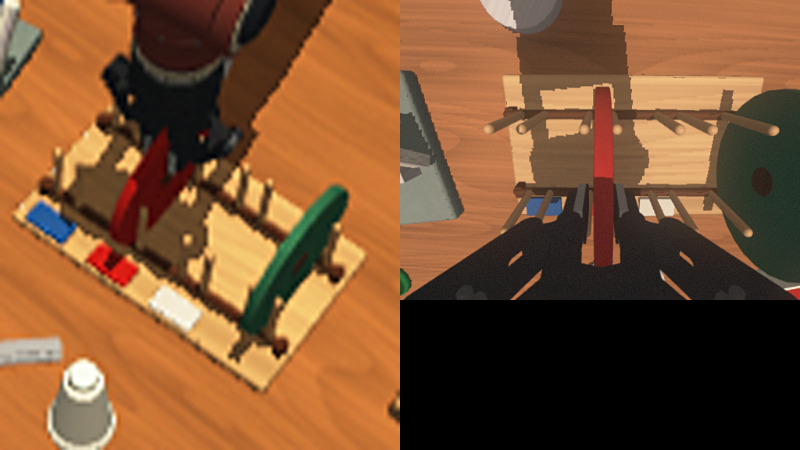

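The red disc stands between its tines beside the red tag, with the fingers clear on both faces (wrist crop, column 603). Backing straight up.

move_arm(
  rows=[
    [0,0,0,0,0,0,-0.2],
    [0,0,0,0,0,0,-0.2],
    [0,0,0,0,0,0,-0.2],
    [0,0,-1,0,0,0,-0.2],
    [0,0,-2,0,0,0,-0.2],
    [0,0,-3.5,0,0,0,-0.2],
    [0,0,-3.5,0,0,0,-0.2],
    [0,0,-3.5,0,0,0,-0.2],
    [0,0,-3.5,0,0,0,-0.2],
    [0,0,0,0,0,0,1],
    [0,0,0,0,0,0,1],
  ],
)

```text
time: 10.72
tool_pos: [0.547, 0.1566, 0.3063]
tool_rot: [0.004, -0.023, 1.0, 0.0]
contact_force: [-0.2, 0.6, 0.4]
gripper_width: 0.671
grasp_force: 0.0
```

Run:
```python
from m import *
f=grab("scene");g=grab("top");w=grab("wrist");pickle.dump((f,g,w),open("f6.pkl","wb"))
p,C,s=cur();print(p,s["time"])
n,u,M=frame_rest(9.6);c=np.array([.5373,-.1289,.1039])
plan(c+.142*u+.0035*n,M)
b=w["img"].astype(int);m=(b[...,2]>2.2*b[...,1])&(b[...,2]>2.2*b[...,0])&(b[...,2]>40);m[:,:225]=0;m[:,290:]=0
yy,xx=np.where(m);print("red in wrist cols",[(r,np.where(m[r])[0].min(),np.where(m[r])[0].max()) for r in range(80,240,20) if m[r].any()])
# expected rim-top of red at home, in wrist
rk=down(92.5);X=np.array([.5458,.1562,.163])
for a in(-.07,0,.07):
    pp=X-rk[:,0]*a; pp[2]=.088+np.sqrt(.075**2-a*a); print((proj(w,pp)).round(1))
```

```text
[0.54495258 0.15623055 0.30017429] 10.8667
turn deg [-24.62 -21.8   80.98] | then shift cm [-27.99 -14.24   0.04] | before-turn shift [  8.81 -29.27   7.18]
red in wrist cols [(120, np.int64(254), np.int64(262)), (140, np.int64(254), np.int64(262)), (160, np.int64(254), np.int64(263)), (180, np.int64(258), np.int64(261)), (200, np.int64(251), np.int64(270)), (220, np.int64(255), np.int64(259))]
[256.7 111. ]
[256.5 188.5]
[256.4 232.9]
```

move_arm(
  rows=[
    [0,0,0,-1.89,-1.68,6.23,1],
    [0,0,0,-1.89,-1.68,6.23,1],
    [0,0,0,-1.89,-1.68,6.23,1],
    [0,0,0,-1.89,-1.68,6.23,1],
    [0,0,0,-1.89,-1.68,6.23,1],
    [0,0,0,-1.89,-1.68,6.23,1],
    [0,0,0,-1.89,-1.68,6.23,1],
    [0,0,0,-1.89,-1.68,6.23,1],
    [0,0,0,-1.89,-1.68,6.23,1],
    [0,0,0,-1.89,-1.68,6.23,1],
    [0,0,0,-1.89,-1.68,6.23,1],
    [0,0,0,-1.89,-1.68,6.23,1],
    [0,0,0,-1.89,-1.68,6.23,1],
  ],
)

```text
time: 11.95
tool_pos: [0.5447, 0.156, 0.2989]
tool_rot: [0.167, 0.626, 0.736, 0.197]
contact_force: [1.0, -0.2, -0.5]
gripper_width: 1.002
grasp_force: 0.0
```

move_arm(
  rows=[
    [-3.11,-1.58,0,0,0,0,1],
    [-3.11,-1.58,0,0,0,0,1],
    [-3.11,-1.58,0,0,0,0,1],
    [-3.11,-1.58,0,0,0,0,1],
    [-3.11,-1.58,0,0,0,0,1],
    [-3.11,-1.58,0,0,0,0,1],
    [-3.11,-1.58,0,0,0,0,1],
    [-3.11,-1.58,0,0,0,0,1],
    [-3.11,-1.58,0,0,0,0,1],
    [0,0,0,0,0,0,1],
    [0,0,0,0,0,0,1],
    [0,0,0,0,0,0,1],
  ],
)

```text
time: 12.95
tool_pos: [0.4705, -0.1397, 0.2291]
tool_rot: [0.167, 0.624, 0.737, 0.198]
contact_force: [-0.1, -0.4, 0.1]
gripper_width: 1.005
grasp_force: 0.0
```

Run:
```python
from h import *
w=grab("wrist");pickle.dump(w,open("f7.pkl","wb"))
p,C,s=cur();print(p,s["time"],s["gripper_width"])
n,u,M=frame_rest(9.6);c=np.array([.5373,-.1289,.1039]);plan(c+.042*u+.0035*n,M)
b=w["img"].astype(int);m=(b[...,0]>1.5*b[...,2])&(b[...,0]>40);m[:,:235]=0;m[:,290:]=0
for r in range(80,270,6):
    q=np.where(m[r])[0]
    if len(q): print(r,q.min(),q.max()+1,len(q),end="; ")
for h in(-.005,.005): print(h,proj(w,c+.0035*n+.075*u+h*n).round(1))
x=M[:,0]
th=np.arcsin(.075/.28)
for sg in(-1,1): print("tangent",proj(w,c+.0035*n+sg*.075*np.cos(th)*x+.075*np.sin(th)*u).round(1))
```

```text
[ 0.47085981 -0.13912326  0.22970647] 13.0 1.0029087181295897
turn deg [ 0.08 -0.04  0.02] | then shift cm [-0.1  -0.12 10.06] | before-turn shift [-0.11 -0.13 10.06]
116 254 255 1; 122 252 263 7; 128 252 263 10; 134 252 264 12; 140 252 264 12; 146 251 264 13; 152 251 264 13; 158 251 264 13; 164 251 264 13; 170 251 264 13; 176 251 265 14; 182 251 265 14; 188 251 265 14; 194 251 265 14; 200 251 265 14; 206 252 265 13; 242 252 265 13; 248 253 265 12; 254 253 264 11; 260 254 264 10; 266 254 264 10; -0.005 [249.  217.6]
0.005 [262.9 217.6]
tangent [256.1 264.1]
tangent [255.8 111.1]
```

move_arm(
  rows=[
    [-0.4,0,0,0,0,0,1],
    [0,0,2.5,0,0,0,1],
    [0,0,2.5,0,0,0,1],
    [0,0,2,0,0,0,1],
    [0,0,1.5,0,0,0,1],
    [0,0,1,0,0,0,1],
    [0,0,0.3,0,0,0,1],
    [0,0,0,0,0,0,1],
    [0,0,0,0,0,0,-1],
    [0,0,0,0,0,0,-1],
    [0,0,0,0,0,0,-1],
    [0,0,0,0,0,0,-1],
    [0,0,0,0,0,0,-1],
    [0,0,0,0,0,0,-1],
    [0,0,0,0,0,0,-1],
    [0,0,0,0,0,0,-1],
    [0,0,0,0,0,0,-1],
    [0,0,0,0,0,0,-1],
  ],
)

```text
time: 14.5
tool_pos: [0.5202, -0.1362, 0.1462]
tool_rot: [0.168, 0.623, 0.737, 0.198]
contact_force: [-4.0, -0.9, 3.7]
gripper_width: 0.111
grasp_force: 59.6
```

move_arm(
  rows=[
    [0,0,-1,0,0,0,-1],
    [0,0.1,-1.5,0,0,0,-1],
    [0,0.1,-2,0,0,0,-1],
    [0,0,-3,0,0,0,-1],
    [0,0,-3,0,0,0,-1],
    [0,0,-3.5,0,0,0,-1],
    [0,0,-3.5,0,0,0,-1],
    [0,0,0,0,0,0,-1],
    [0,0,0,0,0,0,-1],
  ],
)

```text
time: 15.25
tool_pos: [0.4352, -0.1509, 0.3002]
tool_rot: [0.17, 0.623, 0.737, 0.198]
contact_force: [-0.0, 0.4, -2.2]
gripper_width: 0.113
grasp_force: 59.6
```

Run:
```python
from h import *
p,C,s=cur();print(p,s["gripper_width"],s["contact_force"])
plan(np.array([.5489,.0854,.29]),down(92.5))
```

```text
[ 0.43520873 -0.15091297  0.30015705] 0.1125981523575609 [-0.00353538  0.39451188 -2.15071933]
turn deg [ 24.56  22.08 -80.84] | then shift cm [-12.39  23.11   1.02] | before-turn shift [21.43 12.59  8.42]
```

move_arm(
  rows=[
    [0,0,0,1.89,1.7,-6.22,-1],
    [0,0,0,1.89,1.7,-6.22,-1],
    [0,0,0,1.89,1.7,-6.22,-1],
    [0,0,0,1.89,1.7,-6.22,-1],
    [0,0,0,1.89,1.7,-6.22,-1],
    [0,0,0,1.89,1.7,-6.22,-1],
    [0,0,0,1.89,1.7,-6.22,-1],
    [0,0,0,1.89,1.7,-6.22,-1],
    [0,0,0,1.89,1.7,-6.22,-1],
    [0,0,0,1.89,1.7,-6.22,-1],
    [0,0,0,1.89,1.7,-6.22,-1],
    [0,0,0,1.89,1.7,-6.22,-1],
    [0,0,0,1.89,1.7,-6.22,-1],
    [0,0,0,0,0,0,-1],
  ],
)

```text
time: 16.42
tool_pos: [0.4354, -0.1487, 0.2951]
tool_rot: [-0.004, -0.025, 1.0, 0.003]
contact_force: [0.2, 0.2, -2.0]
gripper_width: 0.107
grasp_force: 59.5
```

move_arm(
  rows=[
    [-1.55,2.89,0.12,0,0,0,-1],
    [-1.55,2.89,0.12,0,0,0,-1],
    [-1.55,2.89,0.12,0,0,0,-1],
    [-1.55,2.89,0.12,0,0,0,-1],
    [-1.55,2.89,0.12,0,0,0,-1],
    [-1.55,2.89,0.12,0,0,0,-1],
    [-1.55,2.89,0.12,0,0,0,-1],
    [-1.55,2.89,0.12,0,0,0,-1],
    [0,0,0,0,0,0,-1],
    [0,0,0,0,0,0,-1],
    [0,0,0,0,0,0,-1],
  ],
)

```text
time: 17.33
tool_pos: [0.548, 0.0863, 0.2871]
tool_rot: [-0.003, -0.022, 1.0, 0.002]
contact_force: [-0.8, 0.7, -1.4]
gripper_width: 0.113
grasp_force: 59.8
```

Run:
```python
from h import *
p,C,s=cur();print(p,s["gripper_width"],s["contact_force"],s["time"])
plan(np.array([.5489,.0854,.235]),down(92.5))
```

```text
[0.54800548 0.08631457 0.2871056 ] 0.11278548548755775 [-0.81884284  0.7336851  -1.37468481] 17.3333
turn deg [ 0.19 -0.35  0.03] | then shift cm [-0.09 -0.1   5.21] | before-turn shift [-0.12 -0.11  5.21]
```

move_arm(
  rows=[
    [-0.1,-0.1,1.5,0.19,-0.35,0,-1],
    [0,0,2,0,0,0,-1],
    [0,0,1.7,0,0,0,-1],
    [0,0,0,0,0,0,-1],
    [0,0,0,0,0,0,-1],
    [0,0,0,0,0,0,-1],
  ],
)

```text
time: 17.83
tool_pos: [0.55, 0.0848, 0.2379]
tool_rot: [0.002, -0.022, 1.0, -0.0]
contact_force: [0.5, 0.3, -1.5]
gripper_width: 0.111
grasp_force: 59.9
```

Run:
```python
from h import *
f=grab("wrist");pickle.dump(f,open("f8.pkl","wb"))
p,C,s=cur();print(p,s["contact_force"]);plan(np.array([.5489,.0854,.13]),down(92.5))
rk=down(92.5);y=rk[:,1];x=-rk[:,0]
for k in(-.012,.012):
  for a in(-.045,.045): print(k,a,((proj(f,np.array([.5489,.0863,.096])+k*y+a*x)-[130,80])*800/270).round(0))
b=f["img"].astype(int);m=(b[...,0]>1.5*b[...,2])&(b[...,0]>40);m[:,:235]=0;m[:,290:]=0
for r in (100,130,142,160,190): q=np.where(m[r])[0];print(r,[((v-130)*800/270).round() for v in (q.min(),q.max()+1)] if len(q) else "")
cv2.imwrite("pics/c8.png",cv2.resize(f["img"][80:240,130:400],(800,474),interpolation=cv2.INTER_CUBIC))
```

```text
[0.55033493 0.08494117 0.23854118] [ 0.57756293 -0.06291159 -0.77164942]
turn deg [-0.01  0.31  0.02] | then shift cm [ 0.14  0.05 10.85] | before-turn shift [ 0.2   0.05 10.85]
-0.012 -0.045 [342. 173.]
-0.012 0.045 [345. 438.]
0.012 -0.045 [419. 173.]
0.012 0.045 [415. 438.]
100 
130 [np.float64(347.0), np.float64(409.0)]
142 [np.float64(344.0), np.float64(409.0)]
160 [np.float64(341.0), np.float64(412.0)]
190 [np.float64(338.0), np.float64(412.0)]
```

View pics/c8.png

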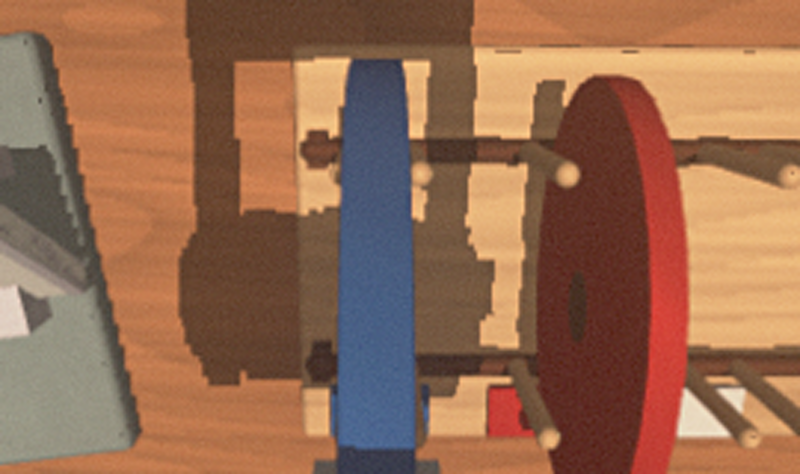

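The crop shows the blue disc (340–412) between the far blue-gap tines (338,172) and (422,172), with the red disc standing upright in its own gap. I'll nudge 1 mm in +y and lower.

move_arm(
  rows=[
    [0.14,0.13,1,0,0.3,0,-1],
    [0,0,1.5,0,0,0,-1],
    [0,0,1.5,0,0,0,-1],
    [0,0,1.5,0,0,0,-1],
    [0,0,1.5,0,0,0,-1],
    [0,0,1,0,0,0,-1],
    [0,0,0.5,0,0,0,-1],
    [0,0,0,0,0,0,-1],
    [0,0,0,0,0,0,-1],
  ],
)

```text
time: 18.63
tool_pos: [0.5484, 0.0867, 0.1524]
tool_rot: [-0.001, -0.023, 1.0, -0.0]
contact_force: [0.4, 0.3, -1.4]
gripper_width: 0.108
grasp_force: 59.9
```

move_arm(
  rows=[
    [0,0,0.3,0,0,0,-1],
    [0,0,0.3,0,0,0,-1],
    [0,0,0.3,0,0,0,-1],
    [0,0,0.2,0,0,0,-1],
    [0,0,0,0,0,0,-1],
  ],
)

```text
time: 19.05
tool_pos: [0.5477, 0.0867, 0.1403]
tool_rot: [-0.002, -0.023, 1.0, -0.0]
contact_force: [0.2, -0.5, -1.5]
gripper_width: 0.11
grasp_force: 59.9
```

move_arm(
  rows=[
    [0,0,0.2,0,0,0,-1],
    [0,0,0.2,0,0,0,-1],
    [0,0,0.2,0,0,0,-1],
    [0,0,0.2,0,0,0,-1],
    [0,0,0,0,0,0,-1],
  ],
)

```text
time: 19.47
tool_pos: [0.5488, 0.0867, 0.1333]
tool_rot: [-0.0, -0.023, 1.0, -0.0]
contact_force: [1.0, -0.3, -1.1]
gripper_width: 0.109
grasp_force: 60.1
```

move_arm(
  rows=[
    [0,0,0.2,0,0,0,-1],
    [0,0,0.2,0,0,0,-1],
    [0,0,0.2,0,0,0,-1],
    [0,0,0,0,0,0,-1],
    [0,0,0,0,0,0,-1],
  ],
)

```text
time: 19.88
tool_pos: [0.5517, 0.0868, 0.1311]
tool_rot: [0.004, -0.023, 1.0, -0.0]
contact_force: [3.7, 0.5, 8.9]
gripper_width: 0.107
grasp_force: 61.7
```

move_arm(
  rows=[
    [-0.2,0,0.1,0,0,0,-1],
    [0,0,0.1,0,0,0,-1],
    [0,0,0,0,0,0,-1],
    [0,0,0,0,0,0,-0.6],
    [0,0,0,0,0,0,-0.6],
    [0,0,0,0,0,0,-0.6],
    [0,0,0,0,0,0,-0.6],
    [0,0,0,0,0,0,-0.6],
  ],
)

```text
time: 20.55
tool_pos: [0.5495, 0.0868, 0.1241]
tool_rot: [-0.002, -0.023, 1.0, -0.0]
contact_force: [0.5, 0.2, 0.1]
gripper_width: 0.199
grasp_force: 0.0
```

Run:
```python
from h import *
w=grab("wrist");p,C,s=cur();print(p,s["contact_force"],s["gripper_width"],s["grasp_force"])
b=w["img"].astype(int);m=(b[...,0]>1.5*b[...,2])&(b[...,0]>40);m[:,:235]=0;m[:,290:]=0
print([(r,np.where(m[r])[0].min(),np.where(m[r])[0].max()) for r in range(80,240,20) if m[r].any()])
```

```text
[0.54956408 0.08678226 0.1242383 ] [-0.11864158 -0.50173777  0.03132265] 0.2034374512129658 0.0
[(160, np.int64(246), np.int64(268)), (180, np.int64(245), np.int64(269)), (200, np.int64(244), np.int64(269)), (220, np.int64(244), np.int64(270))]
```

Released cleanly. Backing up, then measuring both discs and the key.

move_arm(
  rows=[
    [0,0,0,0,0,0,-0.3],
    [0,0,0,0,0,0,-0.3],
    [0,0,-1,0,0,0,-0.3],
    [0,0,-2,0,0,0,-0.3],
    [0,0,-3.5,0,0,0,-0.3],
    [0,0,-3.5,0,0,0,-0.3],
    [0,0,-3.5,0,0,0,-0.3],
    [0,0,-3.5,0,0,0,-0.3],
    [0,0,0,0,0,0,-1],
    [0,0,0,0,0,0,-1],
    [0,0,0,0,0,0,-1],
  ],
)

```text
time: 21.52
tool_pos: [0.5503, 0.0868, 0.2951]
tool_rot: [-0.001, -0.023, 1.0, -0.0]
contact_force: [-0.3, 0.7, -1.0]
gripper_width: 0.004
grasp_force: 0.0
```

Run:
```python
from m import *
w=grab("wrist");p,C,s=cur();print(p,s["time"],s["gripper_width"])
rk=down(92.5);y=rk[:,1];x=-rk[:,0]
b=w["img"].astype(int)
mb=(b[...,0]>1.5*b[...,2])&(b[...,0]>40);mr=(b[...,2]>2.2*b[...,1])&(b[...,2]>2.2*b[...,0])&(b[...,2]>40)
for nm,m,mid in (("blue",mb,np.array([.5489,.0863])),("red",mr,np.array([.5458,.1562]))):
    m=(m*255).astype(np.uint8)
    mdl=np.zeros_like(m)
    pts=[]
    for h in(-.005,.005):
        for t in np.linspace(0,2*np.pi,60):
            q=np.append(mid,.088)+h*y+.075*(np.cos(t)*x+np.sin(t)*np.array([0,0,1]));pts.append(proj(w,q))
    e=np.array(pts);print(nm,"expected home box",e.min(0).round(),e.max(0).round())
    cs,_=cv2.findContours(m,0,2);c=max(cs,key=cv2.contourArea).reshape(-1,2);print("  seen",c.min(0),c.max(0))
plan(np.array([.638,-.194,.15]),down(9.6))
plan(np.array([.638,-.194,.15]),down(60))
```

```text
[0.54979118 0.08683685 0.29366015] 21.5667 -0.004064400835491901
blue expected home box [251. 104.] [262. 234.]
  seen [252 115] [261 166]
red expected home box [301. 105.] [337. 234.]
  seen [429 277] [511 340]
turn deg [-0.19 -0.2  82.99] | then shift cm [-29.16   4.01  14.37] | before-turn shift [ -7.61 -28.45  14.34]
turn deg [-0.08 -0.24 32.59] | then shift cm [-21.68 -19.91  14.37] | before-turn shift [ -7.61 -28.45  14.34]
```

move_arm(
  rows=[
    [0,0,0,0,0,6.9,-1],
    [0,0,0,0,0,6.9,-1],
    [0,0,0,0,0,6.9,-1],
    [0,0,0,0,0,6.9,-1],
    [0,0,0,0,0,6.9,-1],
    [0,0,0,0,0,6.9,-1],
    [0,0,0,0,0,6.9,-1],
    [0,0,0,0,0,6.9,-1],
    [0,0,0,0,0,6.9,-1],
    [0,0,0,0,0,6.9,-1],
    [0,0,0,0,0,6.9,-1],
    [0,0,0,0,0,6.9,-1],
  ],
)

```text
time: 22.57
tool_pos: [0.5494, 0.0868, 0.2923]
tool_rot: [-0.002, 0.646, 0.763, -0.002]
contact_force: [-0.5, 0.1, 0.1]
gripper_width: -0.001
grasp_force: 0.0
```

move_arm(
  rows=[
    [-3.65,0.5,0.9,0,0,0,-1],
    [-3.65,0.5,0.9,0,0,0,-1],
    [-3.65,0.5,0.9,0,0,0,-1],
    [-3.65,0.5,0.9,0,0,0,-1],
    [-3.65,0.5,0.9,0,0,0,-1],
    [-3.65,0.5,0.9,0,0,0,-1],
    [-3.65,0.5,0.9,0,0,0,-1],
    [-3.65,0.5,0.9,0,0,0,-1],
    [0,0,2.5,0,0,0,-1],
    [0,0,2.5,0,0,0,-1],
    [0,0,2,0,0,0,-1],
    [0,0,0,0,0,0,-1],
    [0,0,0,0,0,0,-1],
  ],
)

```text
time: 23.65
tool_pos: [0.6372, -0.1934, 0.1492]
tool_rot: [-0.004, 0.644, 0.765, -0.002]
contact_force: [-1.3, 0.6, 0.6]
gripper_width: -0.001
grasp_force: 0.0
```

Run:
```python
from m import *
from plant import manip
w=grab("wrist");p,C,s=cur();print(p,s["time"],s["gripper_width"],s["contact_force"])
for f in (w,pickle.load(open("f1.pkl","rb")),pickle.load(open("f7.pkl","rb"))):
    try:
        uv,a,c=blob(f,(4,150,200),(22,255,255),(0,0,800,600)) if f is w else blob(f,(4,150,200),(22,255,255),(380,90,480,600))
        x,y,ww,h=cv2.boundingRect(c);print("key",uv,a,(x,y,ww,h),plane(f,(x+ww/2-.5,y+h/2-.5),.026).round(4))
    except ValueError: print("none")
plan(np.array([.638,-.194,.055]),down(9.6))
print(proj(w,np.array([.638,-.194,.026])))
```

```text
[ 0.63856361 -0.19381744  0.15179719] 23.7 0.005650656948041989 [-0.02277839 -0.70467171  1.08662337]
key [490.73333333 312.69803922] 85.0 (476, 287, 29, 54) [ 0.9064 -0.2833  0.026 ]
key [283.68497035  96.86929621] 646.5 (274, 80, 21, 35) [ 0.6385 -0.1929  0.026 ]
key [280.15942029 218.24991163] 471.5 (271, 203, 20, 32) [ 0.6385 -0.1924  0.026 ]
turn deg [-0.24 -0.07  0.19] | then shift cm [-0.01 -0.06  9.68] | before-turn shift [-0.02 -0.02  9.68]
[257.939173   194.33754734]
```

move_arm(
  rows=[
    [0,0,2,0,0,0,-1],
    [0,0,2,0,0,0,-1],
    [0,0,2,0,0,0,-1],
    [0,0,1.5,0,0,0,-1],
    [0,0,1,0,0,0,-1],
    [0,0,0.7,0,0,0,-1],
    [0,0,0,0,0,0,-1],
    [0,0,0,0,0,0,-1],
  ],
)

```text
time: 24.37
tool_pos: [0.6394, -0.1944, 0.0615]
tool_rot: [-0.0, 0.644, 0.765, -0.001]
contact_force: [-0.4, 0.0, -0.4]
gripper_width: 0.002
grasp_force: 0.0
```

move_arm(
  rows=[
    [0,0,0.3,0,0,0,-1],
    [0,0,0.3,0,0,0,-1],
    [0,0,0.2,0,0,0,-1],
    [0,0,0.2,0,0,0,-1],
    [0,0,0,0,0,0,-1],
    [0,0,0,0,0,0,-1],
  ],
)

```text
time: 24.87
tool_pos: [0.6388, -0.1942, 0.0506]
tool_rot: [-0.001, 0.644, 0.765, -0.001]
contact_force: [0.0, 0.1, 0.1]
gripper_width: -0.001
grasp_force: 0.0
```

move_arm(
  rows=[
    [0,0,0.2,0,0,0,-1],
    [0,0,0.2,0,0,0,-1],
    [0,0,0.1,0,0,0,-1],
    [0,0,0,0,0,0,-1],
    [0,0,0,0,0,0,-1],
  ],
)

```text
time: 25.28
tool_pos: [0.6388, -0.1942, 0.0456]
tool_rot: [-0.001, 0.644, 0.765, -0.001]
contact_force: [0.0, -0.6, -0.0]
gripper_width: 0.001
grasp_force: 0.0
```

move_arm(
  rows=[
    [0,0,0.1,0,0,0,-1],
    [0,0,0,0,0,0,-1],
    [0,0,0,0,0,0,-1],
  ],
)

```text
time: 25.53
tool_pos: [0.6391, -0.1943, 0.045]
tool_rot: [-0.001, 0.644, 0.765, -0.001]
contact_force: [-0.1, -0.3, 0.6]
gripper_width: 0.002
grasp_force: 0.1
```

move_arm(
  rows=[
    [0,0,0.1,0,0,0,-1],
    [0,0,0,0,0,0,-1],
    [0,0,0.1,0,0,0,-1],
    [0,0,0,0,0,0,-1],
    [0,0,0,0,0,0,-1],
  ],
)

```text
time: 25.95
tool_pos: [0.6392, -0.1943, 0.0434]
tool_rot: [-0.001, 0.644, 0.765, -0.001]
contact_force: [-2.4, 0.1, 4.3]
gripper_width: 0.0
grasp_force: 2.4
```

move_arm(
  rows=[
    [0,0,0.08,0,0,0,-1],
    [0,0,0,0,0,0,-1],
    [0,0,0,0,0,0,-1],
    [0,0,0,0,0,0,-1],
  ],
)

```text
time: 26.28
tool_pos: [0.6392, -0.1943, 0.0431]
tool_rot: [-0.001, 0.644, 0.765, -0.001]
contact_force: [-3.4, 0.3, 7.2]
gripper_width: 0.001
grasp_force: 3.7
```

move_arm(
  rows=[
    [0,0,-0.5,0,0,0,-1],
    [0,0,-1.5,0,0,0,-1],
    [0,0,-3,0,0,0,-1],
    [0,0,-4,0,0,0,-1],
    [0,0,-4,0,0,0,-1],
    [0,0,-4,0,0,0,-1],
    [0,0,-4,0,0,0,-1],
    [0,0,0,0,0,0,-1],
    [0,0,0,0,0,0,-1],
  ],
)

```text
time: 27.03
tool_pos: [0.641, -0.1948, 0.2575]
tool_rot: [0.003, 0.644, 0.765, 0.0]
contact_force: [0.1, 0.4, -0.9]
gripper_width: 0.001
grasp_force: 0.0
```

Run:
```python
from m import *
F=pickle.load(open("f0.pkl","rb"));S0,_,_=pickle.load(open("f6.pkl","rb"))
S=grab("scene");T=grab("top");p,C,s=cur();print(p,s["time"],s["contact_force"])
n,u,M=frame_rest(9.6)
for nm,c in (("panel at red place",np.array([.5656,-.2912,.1068])),("at blue",np.array([.5373,-.1289,.1039]))):
    q=c-.008*n-.02*u
    for k,f in (("before",S0),("now",S)):
        x,y=proj(f,q).astype(int);print(nm,k,f["img"][y-2:y+3,x-2:x+3].mean((0,1)).round())
print("light dot/key", [f["img"][183:188,206:211].mean((0,1)).round() for f in (F["scene"],S)])
rk=down(92.5);y=rk[:,1];x=-rk[:,0]
for nm,mid,lo,hi in (("blue",(.5489,.0863),(98,80,40),(125,255,255)),("red",(.5458,.1562),(172,130,60),(6,255,255))):
  for cam,f in (("scene",S),("top",T)):
    e=np.array([proj(f,np.array([*mid,.088])+h*y+.075*(np.cos(t)*x+np.sin(t)*np.array([0,0,1]))) for h in(-.005,.005) for t in np.linspace(0,6.28,60)])
    a,b=e.min(0)-9,e.max(0)+9
    uv,A,c=blob(f,lo,hi,(a[0]/.64,a[1]/.64,b[0]/.64,b[1]/.64));print(nm,cam,"expected",e.min(0).round(),e.max(0).round(),"seen",c.min(0),c.max(0))
```

```text
[ 0.63889832 -0.19390011  0.25137639] 27.1333 [-0.89127748 -0.04038446 -0.13181351]
panel at red place before [174. 202. 213.]
panel at red place now [49. 53. 54.]
at blue before [73. 52. 41.]
at blue now [106. 125. 133.]
light dot/key [array([ 84., 166., 248.]), array([ 38.,  73., 126.])]
blue scene expected [266. 184.] [293. 220.] seen [266 185] [292 220]
blue top expected [215. 167.] [223. 217.] seen [216 172] [218 209]
red scene expected [282. 194.] [309. 231.] seen [282 195] [308 231]
red top expected [189. 167.] [200. 218.] seen [189 169] [204 216]
```

Both discs are within a pixel of their home outlines, and the lit panel has gone dark.

```bash
python3 -c "
from plant import manip
print(manip.job_done())"
```

```text
the job is handed in; nothing more can be done
None
```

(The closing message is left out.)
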